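# Start a square-head lag screw square with the box key

## Task

Take the T-handled box key from its stand and set it gently over the square head of the lag screw that leans in its hole, feeling for the flats until it drops home. Bring key and screw upright over the hole before turning, then turn the screw about a quarter turn clockwise (seen from above), keeping it square. Let go, leaving the key upright and fully home on the screw, and leave the other things alone.

Things in the scene. Friction and masses are not known exactly. Their poses are not given: they have to be found in the camera images.
- key_grip (a point): Centre of the key's dark wooden cross grip, a bar 76 mm long (point x), 20 wide (y), 26 high. The key (0.19 to 0.3 kg, 112 mm tall) stands upright, socket down, in its stand's recess; z points up along its shaft (14 mm thick). Its underside lies 99 mm below this point. The steel socket at the foot is 34 mm square outside, 34 mm tall, its sides parallel to the grip.
- key_seat (a point): Centre of the roof of the key's socket bore, on the shaft's axis, 71 mm below key_grip, 28 mm above the underside; axes as key_grip. The square bore (17.5 mm across, flats parallel to the grip) runs 18 mm down from here, then flares over the last 10 mm to a mouth 28 mm square. Key fully home: this point meets screw_top.
- key: The whole box key; origin at the centre of its underside, axes as key_grip.
- stand: Low light-wood block 100 x 100 x 28 mm, fixed, origin under its centre. In its top is a square recess 40 mm wide and 20 mm deep (floor 8 mm above the bench) in which the key stands with 3 mm of play all round.
- hole (a point): Mouth of the pilot hole in a steel foot plate, 46 mm above the bench, z straight up, axes as the fixed hardwood block (150 x 130 x 40 mm) below; the block's centre is 36 mm from here along +x. At 56 mm along +x a mushroom stake (40 mm wide) rises 54 mm above the plate; two screws beyond it are already home. The upright key over the hole clears them all.
- screw: The lag screw to be started (steel, 10 mm shank). Origin at the hole's mouth, about which it leans at first by some 4 to 11 degrees towards the -x side of the hole's axes, more or less. It tips against friction only (about 3 N sideways at the head) and stays where left. This attitude shows only part of the lean: see screw_top and hole.
- screw_top (a point): Centre of the top of the screw's head, 46 mm along the screw from the hole, z along the screw. The head is 16 mm square, 16 mm tall. The angle of its flats about the screw's axis differs every time and is not shown by this point, so it must be felt or seen. The screw sinks 4.5 mm per turn.
- screw_turn (a joint): Turn of the screw in its hole, rad, clockwise from above positive, 0 at the start. It takes about 0.12 N m. The key turns about 0.1 rad either way in its play before it takes the head along.
- hammer_grip (a point): Handle of a hammer lying on the bench between the stand and the block; leave it alone.
- mug: Copper mug, 72 mm wide, 80 mm tall, standing towards the far side; origin under its centre; leave it alone.
Things that resemble listed ones, but are neither listed nor needed, are in the scene too. Leave any green look-alike of the key alone.

How it is judged:
By the outcome, as a careful person would: the job done as asked, in the order asked, and still so for the second after the job is handed in, with the robot touching nothing.
It also fails if it takes over 72 s, if anything falls off the work surface, if the arm or the gripper's body presses on something with over 40 N, if the wrist force passes 120 N, or if a joint passes its speed limit or range.

## Robot

A 6-joint arm with a two-finger parallel gripper is mounted at the origin on the work surface. World frame = base frame: x ahead of the robot, y to its left, z up, the work surface at z = 0. Lengths are in m, angles in rad, forces in N, time in s.
With the tool pointing down it reaches from about 0.3 to 0.875 m from the base axis. Payload 6.4 kg.
Tool frame: the origin (TCP) lies at the centre of the arm's flange, where the gripper is bolted on; the fingertips stand 173 mm ahead of it and the grasp point (between the pads) lies 155 mm ahead of it; z points along the fingers, x is the direction in which the jaws open and shut, and the axes are right-handed (so a half turn about z gives the same grasp; the last joint's range is limited). The gripper opens to 85 mm and grips with 20 to 120 N. Pads are 22 mm wide; open, the fingers measure 114 mm over their backs; the gripper's body (76 mm by 85 mm) begins 54 mm behind the grasp point. The pads swing forward as they close: fully open they stand 13 mm farther back than shut.
Start: joints at [-1.314, 0.181, 1.607, -0, 1.354, -0.206], TCP at [0.257, -0.515, 0.405] pointing down, gripper open.
Joint ranges: [-2.99, 2.99], [-0.89, 2.07], [0.3, 2.58], [-1.14, 4.28], [0, 2.63], [-3.12, 3.12]. Speed limits (rad/s): [2.57, 2.57, 3.01, 3.14, 3.14, 3.14].

## Interface

Orientations are given as a unit quaternion [w, x, y, z].
In Python, from bench import ctrl gives the robot as it stands. The module is installed in compiled form; this text tells all that it offers.
- The arm moves only by the tool move_arm, never from a script. Its argument "moves" is a list of rows, each an object of numbers: "gripper": the opening in per cent of the stroke, from 0 (shut) to 100 (fully open); "x", "y", "z": the shift along the tool's x, y, z in cm; "roll": the turn about the tool's z in degrees. In form: [{"gripper": .., "x": .., "y": .., "z": .., "roll": ..}, ...]. A call has 1 to 5 rows; each row shifts and turns the commanded pose from where the row before left it, along the tool's axes as they then stand; what a row does not reach is not made up. A row lasts 1/8 s, in which the tool goes at most 62.5 mm and 10.7 degrees, less where a joint would pass 70% of its speed; a pose out of reach is approached as far as the arm can. A call is refused whole if a number of a shift passes 6.25 or a number of a turn 10.7, either way. A call with a gripper value outside its range is refused whole. The fingers move at their own pace and stop on an object; the grip force is fixed at half the most. Time passes only in rows, so rows that do not move let the fingers close. It gives the time, the measured TCP pose, the force and the opening at its end, in the units of the state.
- ctrl.get_obs(): the state, without advancing time (a new reading comes with each control period).
- ctrl.camera(name): name is "scene" or "top"; returns a dict with "img" (480x640x3 uint8, red, green, blue), "fx", "fy", "cx", "cy" (pixels), "D" ([k1, k2, p1, p2, k3] as OpenCV has them; the pictures are not rectified), "world_from_camera" (4x4, takes a point from camera to world coordinates). Camera axes: x right, y up, looking along -z (the intrinsics and any distortion apply to the point x, -y, -z); pixel columns grow to the right and rows downward; lengths in m; the calibration is good to about 2 mm. A picture is of the moment at which its call begins. There is no depth.
- ctrl.hand_in(): hands the job in, once; it reports no verdict.
The state is a dict: "time_s": time; "q": joint angles; "dq": joint speeds; "joint_efforts": joint torques, N m; "eef_pos": TCP position; "eef_rot": TCP orientation; "wrist_force": force on the tool from outside, world axes, zero at the start; "torque": the same for the moment, N m; "opening": opening from 0.0 (shut) to 1.0 (fully open).
Only numpy, scipy, OpenCV 4.12 (cv2) and the standard library are available. Lean on these libraries where they do the work, as an engineer would, in place of code of your own. Each camera call takes 0.05 s, during which the arm holds its last target. There are 200 camera calls.

## Working session

There is one attempt and no reset: what is moved stays moved. The work goes in short steps, Python scripts to look and compute and a tool call to move; the robot and the scene stay as the last step left them, time stands still between calls to the robot, and variables do not carry over. Pictures are saved under pics/ and viewed, about 8 in all and at most 12, crops included, and the job is handed in when it is done.

Besides the shell and the picture viewer there is one more tool, called after "Emit:" as a command line: name --argument value ..., lists and objects as JSON in quotes. move_arm: Moves the arm, as the interface text tells. Its arguments: {"type":"object","properties":{"moves":{"type":"array","items":{"type":"object","properties":{"gripper":{"type":"number"},"x":{"type":"number"},"y":{"type":"number"},"z":{"type":"number"},"roll":{"type":"number"}}}}},"required":["moves"]}

```bash
mkdir -p pics
cat > h.py <<'E'
import cv2, numpy as np
from bench import ctrl
def cap(n,f):
    c=ctrl.camera(n); cv2.imwrite(f'pics/{f}.png',c['img'][:,:,::-1])
    np.savez(f'pics/{f}.npz',**c); return c
def load(f): return dict(np.load(f'pics/{f}.npz'))
def K(c): return np.array([[c['fx'],0,c['cx']],[0,c['fy'],c['cy']],[0,0,1.]])
def ray(c,uv):
    p=cv2.undistortPoints(np.array([[uv]],float),K(c),np.array(c['D'],float))[0,0]
    T=c['world_from_camera']; d=T[:3,:3]@np.array([p[0],-p[1],-1]); return T[:3,3],d/np.linalg.norm(d)
def onz(c,uv,z):
    o,d=ray(c,uv); return o+d*(z-o[2])/d[2]
def tri(c1,u1,c2,u2):
    o1,d1=ray(c1,u1);o2,d2=ray(c2,u2)
    s=np.linalg.lstsq(np.c_[d1,-d2],o2-o1,rcond=None)[0]
    a,b=o1+s[0]*d1,o2+s[1]*d2; return (a+b)/2,np.linalg.norm(a-b)
def proj(c,P):
    T=np.linalg.inv(c['world_from_camera']); q=T[:3,:3]@np.array(P)+T[:3,3]
    return cv2.projectPoints(np.array([[q[0],-q[1],-q[2]]]),np.zeros(3),np.zeros(3),K(c),np.array(c['D'],float))[0][0,0]
E
python3 - <<'E'
from h import *
for n in('scene','top'):
    c=cap(n,n+'0'); print(n,c['fx'],c['D'],c['world_from_camera'].round(3).tolist())
o=ctrl.get_obs();print(o)
E
```

```text
scene 486.848558443255 [-0.09261387  0.          0.          0.          0.        ] [[-0.509, -0.557, 0.656, 1.199], [0.861, -0.33, 0.388, 0.353], [-0.0, 0.762, 0.648, 0.652], [0.0, 0.0, 0.0, 1.0]]
top 499.7077838950711 [-0.08351052  0.          0.          0.          0.        ] [[-0.011, 0.998, -0.069, 0.566], [-0.999, -0.014, -0.039, 0.027], [-0.04, 0.068, 0.997, 0.901], [0.0, 0.0, 0.0, 1.0]]
{'time_s': 0.1, 'q': array([-1.31430500e+00,  1.81475247e-01,  1.60787028e+00,  1.89210290e-05,
        1.35380005e+00, -2.06305714e-01]), 'dq': array([-0.00023791, -0.00389533, -0.00067117, -0.00149929, -0.00094464,
        0.00010384]), 'joint_efforts': array([ 4.32162033e-04, -4.45876050e+01, -3.52235949e+01, -2.90299768e-04,
        4.15331204e-03,  2.23259235e-06]), 'eef_pos': array([ 0.25667003, -0.51429525,  0.40388749]), 'eef_rot': array([-5.41785238e-04,  8.50425814e-01, -5.26094414e-01, -5.56277190e-04]), 'wrist_force': array([0.04254413, 0.99809036, 0.11028891]), 'torque': array([ 0.00651291, -0.02209122,  0.04110495]), 'opening': 1.0013419677327118}
```

View pics/scene0.png

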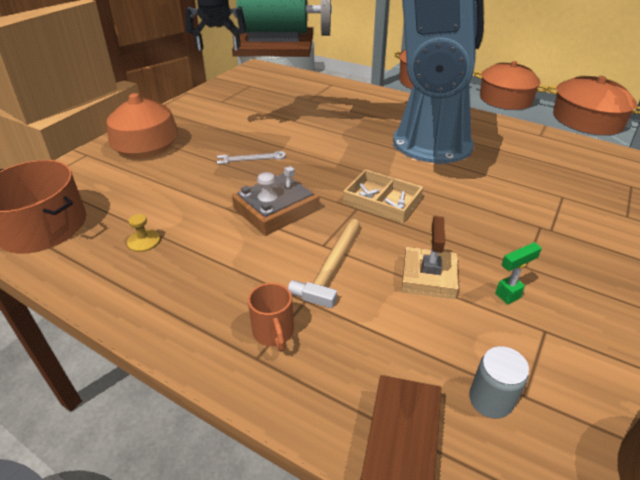

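View pics/top0.png

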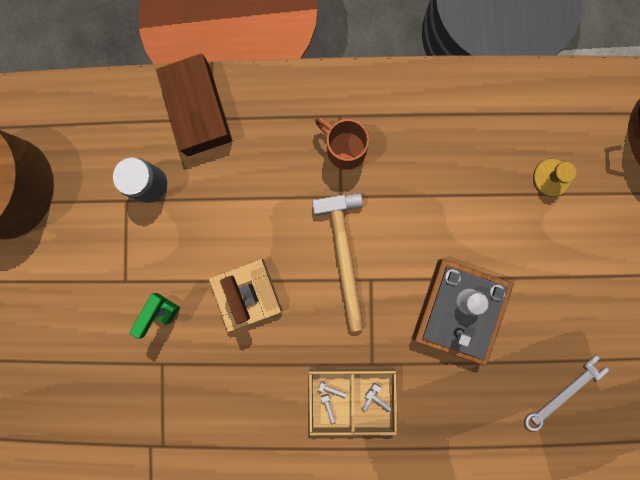

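The first scene picture shows the dark-grip key in its light stand at (438,235), and a green look-alike at (515,275). The block with the leaning screw is at (289,177). In the top picture the key is at (235,299), the look-alike at (155,315) and the screw head at (464,340). The dark-wood key standing in the stand is the one meant, so I'll confirm it in an enlarged crop.

Run:
```python
from h import *
def crop(f,x,y,w,h,s=6): return cv2.resize(cv2.imread(f'pics/{f}.png')[y:y+h,x:x+w],(400,300),interpolation=cv2.INTER_CUBIC)
a=np.vstack([np.hstack([crop('scene0',225,155,100,75),crop('top0',415,290,100,75)]),np.hstack([crop('scene0',390,210,100,75),crop('top0',200,255,100,75)])])
cv2.imwrite('pics/crops.png',a)
for f,b in(('scene0',(425,210,455,252)),('top0',(210,265,255,330))):
    im=cv2.imread(f'pics/{f}.png'); x0,y0,x1,y1=b; s=im[y0:y1,x0:x1].astype(int)
    m=((s[...,2]<130)&(s[...,2]-s[...,0]>25)&(s[...,1]<75)).astype(np.uint8)
    n,l,st,ce=cv2.connectedComponentsWithStats(m); i=1+st[1:,4].argmax()
    pts=np.argwhere(l==i)[:,::-1].astype(np.float32)+[x0,y0]
    print(f,st[i],ce[i]+[x0,y0],cv2.minAreaRect(pts.astype(np.float32)))
```

```text
scene0 [  7   7  13  35 392] [437.45408163 234.71938776] ((438.0, 234.0), (34.0, 12.0), 90.0)
top0 [ 11  11  29  48 656] [234.49695122 299.74695122] ((234.4913787841797, 299.64654541015625), (47.53293228149414, 16.150693893432617), 66.80140686035156)
```

View pics/crops.png

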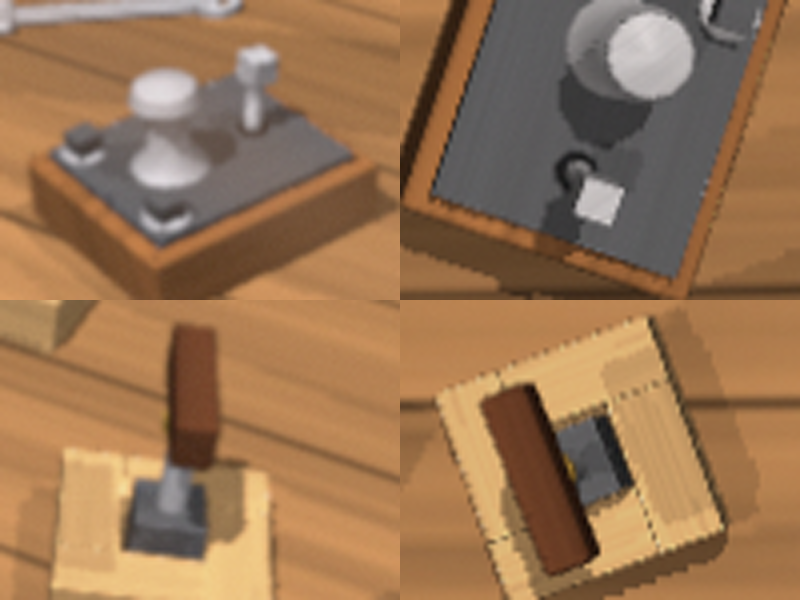

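Confirmed: the dark-grip key stands in the recess, grip at (437,235) and (234,300). The screw head is near (464.8,340) in the top view and (289,169) in the scene view, with the hole at about (459,332). Now the positions.

Run:
```python
from h import *
s,t=load('scene0'),load('top0')
P,e=tri(s,(437.5,234.7),t,(234.5,299.7)); print('grip',P.round(4),e)
# grip top-face long axis via rect
b=cv2.boxPoints(((234.49,299.65),(47.5,16.15),66.8)); 
w=np.array([onz(t,p,.115)[:2] for p in b]); print('sides',[(np.linalg.norm(w[i]-w[i-1]).round(4),np.degrees(np.arctan2(*(w[i]-w[i-1])[::-1])).round(1)) for i in range(4)])
# screw head top
im=t['img'][325:360,445:485].astype(int)
g=im.min(2); m=(g>170).astype(np.uint8); n,l,st,ce=cv2.connectedComponentsWithStats(m)
for i in range(1,n):
  if st[i,4]>20:
    p=np.argwhere(l==i)[:,::-1].astype(np.float32)+np.float32([445,325]); r=cv2.minAreaRect(p); print('head',st[i],ce[i]+[445,325],r)
    w=np.array([onz(t,q,.0915)[:2] for q in cv2.boxPoints(r)]); print([(np.linalg.norm(w[i]-w[i-1]).round(4),np.degrees(np.arctan2(*(w[i]-w[i-1])[::-1])).round(1)) for i in range(4)])
    hc=ce[i]+[445,325]
print('top z.0915',onz(t,hc,.0915).round(4)); Q,e=tri(s,(289.3,168.3),t,hc);print('tri',Q.round(4),e)
H=onz(t,(459.2,332),.046);print('hole',H.round(4))
# block top corners (z .040) from top view crop: colours of plate
im=t['img'].astype(int); sub=im[250:375,405:525]
m=((sub.max(2)-sub.min(2)<25)&(sub.max(2)<150)&(sub.max(2)>45)).astype(np.uint8)
m=cv2.morphologyEx(m,cv2.MORPH_OPEN,np.ones((3,3)));n,l,st,ce=cv2.connectedComponentsWithStats(m);i=1+st[1:,4].argmax()
p=np.argwhere(l==i)[:,::-1].astype(np.float32)+np.float32([405,250]);r=cv2.minAreaRect(p);B=cv2.boxPoints(r);print(r,st[i])
w=np.array([onz(t,q,.046)[:2] for q in B]);print(w.round(4).tolist(),w.mean(0),[(np.linalg.norm(w[i]-w[i-1]).round(4),np.degrees(np.arctan2(*(w[i]-w[i-1])[::-1])).round(1)) for i in range(4)])
# wood block
hsv=cv2.cvtColor(t['img'],cv2.COLOR_RGB2HSV)
```

```text
grip [0.5118 0.1875 0.104 ] 0.0029742180826710816
sides [(np.float64(0.075), np.float64(23.4)), (np.float64(0.0258), np.float64(-67.5)), (np.float64(0.0749), np.float64(-156.8)), (np.float64(0.0257), np.float64(112.7))]
head [14 10 12 11 84] [464.32142857 339.79761905] ((464.2500305175781, 339.7500305175781), (9.17060375213623, 8.854375839233398), 18.43494987487793)
[(np.float64(0.0147), np.float64(70.7)), (np.float64(0.0141), np.float64(-19.7)), (np.float64(0.0147), np.float64(-109.3)), (np.float64(0.0141), np.float64(160.3))]
top z.0915 [ 0.4427 -0.1781  0.0915]
tri [ 0.4432 -0.1787  0.0918] 0.0016860604141420961
hole [ 0.449  -0.1811  0.046 ]
((464.858154296875, 312.4434814453125), (64.8017807006836, 76.66419982910156), 18.725786209106445) [  18   21   84   88 4243]
[[0.4393, -0.1177], [0.5613, -0.1621], [0.5244, -0.2661], [0.4026, -0.2211]] [ 0.4818916  -0.19175556] [(np.float64(0.1097), np.float64(70.5)), (np.float64(0.1298), np.float64(-20.0)), (np.float64(0.1103), np.float64(-109.5)), (np.float64(0.1298), np.float64(159.7))]
```

```bash
cat >> h.py <<'E'
def tool():
    o=ctrl.get_obs(); from scipy.spatial.transform import Rotation as R
    w,x,y,z=o['eef_rot']; M=R.from_quat([x,y,z,w]).as_matrix(); return o,o['eef_pos'],M
def go(P,th=None):
    o,p,M=tool(); a=np.degrees(np.arctan2(M[1,0],M[0,0])); d=M.T@(np.array(P)-p)*100
    print('t',round(o['time_s'],2),'pos',p.round(4),'theta',a.round(2),'z',M[:,2].round(4),'F',o['wrist_force'].round(1),'T',o['torque'].round(2),'op',round(o['opening'],3))
    print(' shift cm now',d.round(2))
    if th is not None:
        c,s=np.cos(np.radians(th)),np.sin(np.radians(th)); e=np.array(P)-p
        print(' roll',round(a-th,2),'then shift',(np.array([c*e[0]+s*e[1],s*e[0]-c*e[1],-e[2]])*100).round(2))
E
python3 - <<'E'
from h import *
s,t=load('scene0'),load('top0')
print(onz(t,(234.5,299.65),.107),onz(s,(437.8,234.5),.107))
go((.5117,.1865,.40),-66.8)
E
```

```text
[0.51151918 0.18832018 0.107     ] [0.515713   0.18746127 0.107     ]
t 0.1 pos [ 0.2567 -0.5143  0.4039] theta -63.48 z [-4.0e-04  1.5e-03 -1.0e+00] F [0.  1.  0.1] T [ 0.01 -0.02  0.04] op 1.001
 shift cm now [-51.32 -54.11   0.48]
 roll 3.32 then shift [-54.37 -51.05   0.39]
```

Emit:
move_arm --moves '[{"roll": 3.3, "x": -4.3, "y": -4.0}, {"x": -4.5, "y": -4.25}, {"x": -4.5, "y": -4.25}, {"x": -4.5, "y": -4.25}, {"x": -4.5, "y": -4.25}]'

```text
validation failed for argument at $.mo...
```

Emit:
move_arm --moves '[{"x": -4.5, "y": -4.25}, {"x": -4.5, "y": -4.25}, {"x": -4.5, "y": -4.25}, {"x": -4.5, "y": -4.25}, {"x": -4.5, "y": -4.25}]'

```text
validation failed for argument at $.mo...
```

Run:
```python
from h import *
go((.513,.188,.262),-66.8)
```

```text
t 0.1 pos [ 0.2567 -0.5143  0.4039] theta -63.48 z [-4.0e-04  1.5e-03 -1.0e+00] F [0.  1.  0.1] T [ 0.01 -0.02  0.04] op 1.001
 shift cm now [-51.38 -54.29  14.28]
 roll 3.32 then shift [-54.45 -51.23  14.19]
```

Emit:
move_arm --moves '[{"gripper": 100, "x": -4.3, "y": -4.0, "z": 0, "roll": 3.3}, {"gripper": 100, "x": -4.5, "y": -4.25, "z": 0, "roll": 0}, {"gripper": 100, "x": -4.5, "y": -4.25, "z": 0, "roll": 0}, {"gripper": 100, "x": -4.5, "y": -4.25, "z": 0, "roll": 0}, {"gripper": 100, "x": -4.5, "y": -4.25, "z": 0, "roll": 0}]'

```text
time_s: 0.72
eef_pos: [0.3587, -0.2238, 0.4045]
eef_rot: [-0.0, 0.835, -0.551, 0.0]
wrist_force: [0.9, 0.1, 1.0]
opening: 1.006
```

Emit:
move_arm --moves '[{"gripper": 100, "x": -4.5, "y": -4.25, "z": 0, "roll": 0}, {"gripper": 100, "x": -4.5, "y": -4.25, "z": 0, "roll": 0}, {"gripper": 100, "x": -4.5, "y": -4.25, "z": 0, "roll": 0}, {"gripper": 100, "x": -4.5, "y": -4.25, "z": 0, "roll": 0}, {"gripper": 100, "x": -4.5, "y": -4.25, "z": 0, "roll": 0}]'

```text
time_s: 1.35
eef_pos: [0.4654, 0.0669, 0.4047]
eef_rot: [-0.0, 0.835, -0.55, 0.0]
wrist_force: [0.9, -0.3, 0.2]
opening: 1.003
```

Run:
```python
from h import *
go((.513,.188,.262),-66.8)
```

```text
t 1.35 pos [0.4654 0.0669 0.4047] theta -66.78 z [ 3.e-04 -2.e-04 -1.e+00] F [ 0.9 -0.3  0.2] T [ 0.02  0.03 -0.05] op 1.003
 shift cm now [-9.25 -9.15 14.27]
 roll 0.02 then shift [-9.25 -9.15 14.27]
```

Emit:
move_arm --moves '[{"gripper": 100, "x": -4.3, "y": -4.25, "z": 0, "roll": 0}, {"gripper": 100, "x": -4.0, "y": -4.0, "z": 2, "roll": 0}, {"gripper": 100, "x": -0.95, "y": -0.9, "z": 5, "roll": 0}, {"gripper": 100, "x": 0, "y": 0, "z": 0, "roll": 0}]'

```text
time_s: 1.85
eef_pos: [0.5109, 0.1867, 0.3302]
eef_rot: [0.003, 0.836, -0.549, -0.004]
wrist_force: [-1.4, 0.4, 0.3]
opening: 1.003
```

Run:
```python
from h import *
go((.513,.188,.262),-66.8)
s=cap('scene','s1');t=cap('top','t1')
def crop(c,x,y): return cv2.resize(c['img'][y:y+150,x:x+100,::-1],(400,600),interpolation=cv2.INTER_CUBIC)
cv2.imwrite('pics/c1.png',np.hstack([crop(s,385,140),crop(t,185,225)]))
```

```text
t 1.85 pos [0.5109 0.1867 0.3302] theta -66.66 z [-0.0098 -0.0013 -1.    ] F [-1.4  0.4  0.3] T [-0.05  0.02 -0.02] op 1.003
 shift cm now [-0.02 -0.31  6.82]
 roll 0.14 then shift [-0.04 -0.25  6.82]
```

View pics/c1.png

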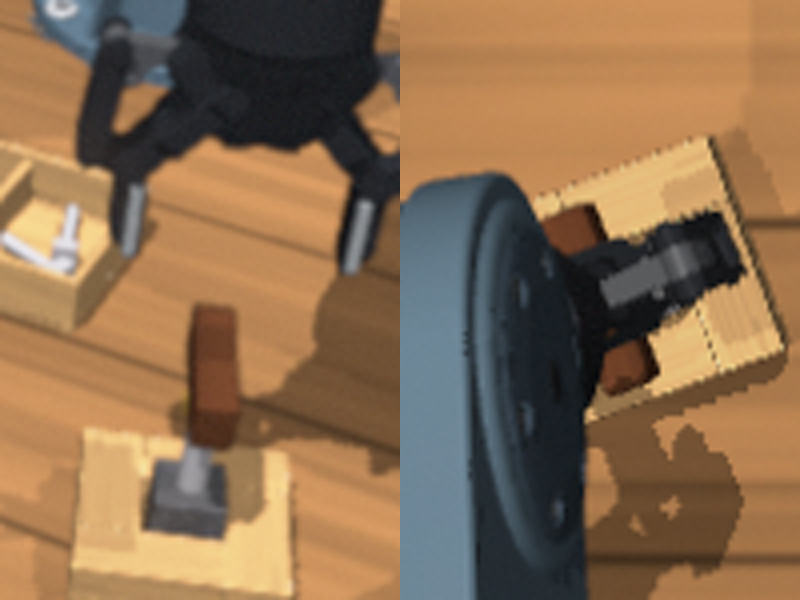

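The crop shows the open jaws either side of the dark grip and perpendicular to the bar. Now I descend and close.

Emit:
move_arm --moves '[{"gripper": 100, "x": 0, "y": -0.2, "z": 3, "roll": 0}, {"gripper": 100, "x": 0, "y": 0, "z": 3, "roll": 0}, {"gripper": 100, "x": 0, "y": 0, "z": 0.8, "roll": 0}, {"gripper": 100, "x": 0, "y": 0, "z": 0, "roll": 0}, {"gripper": 40, "x": 0, "y": 0, "z": 0, "roll": 0}]'

```text
time_s: 2.58
eef_pos: [0.5155, 0.1865, 0.2687]
eef_rot: [-0.001, 0.835, -0.551, 0.001]
wrist_force: [0.2, 0.3, 0.1]
opening: 0.816
```

Emit:
move_arm --moves '[{"gripper": 30, "x": 0, "y": 0, "z": 0, "roll": 0}, {"gripper": 0, "x": 0, "y": 0, "z": 0, "roll": 0}, {"gripper": 0, "x": 0, "y": 0, "z": 0, "roll": 0}, {"gripper": 0, "x": 0, "y": 0, "z": 0, "roll": 0}, {"gripper": 0, "x": 0, "y": 0, "z": 0, "roll": 0}]'

```text
time_s: 3.2
eef_pos: [0.5148, 0.1869, 0.2672]
eef_rot: [-0.0, 0.835, -0.55, 0.0]
wrist_force: [-1.5, 1.9, 5.3]
opening: 0.217
```

Run:
```python
from h import *
go((.513,.188,.262),-66.8)
```

```text
t 3.2 pos [0.5148 0.1869 0.2672] theta -66.78 z [ 4.e-04  4.e-04 -1.e+00] F [-1.5  1.9  5.3] T [0.22 0.35 0.02] op 0.217
 shift cm now [-0.17  0.12  0.52]
 roll 0.02 then shift [-0.17  0.12  0.52]
```

Emit:
move_arm --moves '[{"gripper": 0, "x": 0, "y": 0, "z": -0.5, "roll": 0}, {"gripper": 0, "x": 0, "y": 0, "z": -2, "roll": 0}, {"gripper": 0, "x": 0, "y": 0, "z": -4, "roll": 0}, {"gripper": 0, "x": 0, "y": 0, "z": -4, "roll": 0}, {"gripper": 0, "x": 0, "y": 0, "z": -1.5, "roll": 0}]'

```text
time_s: 3.82
eef_pos: [0.5151, 0.1867, 0.3889]
eef_rot: [-0.001, 0.835, -0.55, 0.001]
wrist_force: [0.4, -0.1, -3.0]
opening: 0.223
```

Run:
```python
from h import *
go((.443,-.1784,.385),-18)
```

```text
t 3.83 pos [0.5151 0.1867 0.3889] theta -66.78 z [ 3.6e-03  3.0e-04 -1.0e+00] F [ 0.4 -0.1 -3. ] T [ 0.05 -0.   -0.02] op 0.223
 shift cm now [30.71 21.02  0.35]
 roll -48.78 then shift [ 4.42 36.95  0.39]
```

Emit:
move_arm --moves '[{"gripper": 0, "x": 3.0, "y": 2.0, "z": 0, "roll": 0}, {"gripper": 0, "x": 4.5, "y": 3.0, "z": 0, "roll": 0}, {"gripper": 0, "x": 4.5, "y": 3.1, "z": 0, "roll": 0}, {"gripper": 0, "x": 4.5, "y": 3.1, "z": 0, "roll": 0}, {"gripper": 0, "x": 4.5, "y": 3.1, "z": 0, "roll": 0}]'

```text
time_s: 4.45
eef_pos: [0.465, -0.0641, 0.3853]
eef_rot: [0.0, 0.835, -0.55, -0.001]
wrist_force: [0.5, -1.5, -1.8]
opening: 0.218
```

Emit:
move_arm --moves '[{"gripper": 0, "x": 4.5, "y": 3.1, "z": 0, "roll": 0}, {"gripper": 0, "x": 3.2, "y": 2.2, "z": 0, "roll": 0}, {"gripper": 0, "x": 2.0, "y": 1.4, "z": 0, "roll": 0}, {"gripper": 0, "x": 0, "y": 0, "z": 0, "roll": -10}, {"gripper": 0, "x": 0, "y": 0, "z": 0, "roll": -10}]'

```text
time_s: 5.08
eef_pos: [0.4421, -0.1786, 0.385]
eef_rot: [-0.0, 0.919, -0.395, -0.001]
wrist_force: [0.4, -1.1, -3.3]
opening: 0.221
```

Emit:
move_arm --moves '[{"gripper": 0, "x": 0, "y": 0, "z": 0, "roll": -10}, {"gripper": 0, "x": 0, "y": 0, "z": 0, "roll": -10}, {"gripper": 0, "x": 0, "y": 0, "z": 0, "roll": -8.8}, {"gripper": 0, "x": 0, "y": 0, "z": 0, "roll": 0}, {"gripper": 0, "x": 0, "y": 0, "z": 0, "roll": 0}]'

```text
time_s: 5.7
eef_pos: [0.4425, -0.1781, 0.3859]
eef_rot: [-0.0, 0.987, -0.158, -0.001]
wrist_force: [0.2, -1.1, -2.4]
opening: 0.222
```

Run:
```python
from h import *
go((.443,-.1784,.385),-18)
t0=load('top0')
# subpixel contour of head top in top0
g=cv2.resize(t0['img'][330:350,454:476].min(2),None,fx=8,fy=8,interpolation=cv2.INTER_CUBIC)
for th in(140,160,180,195):
    cs,_=cv2.findContours((g>th).astype(np.uint8),cv2.RETR_EXTERNAL,cv2.CHAIN_APPROX_NONE)
    c=max(cs,key=cv2.contourArea); r=cv2.minAreaRect(c)
    b=(cv2.boxPoints(r)+.5)/8-.5+[454,330]; w=np.array([onz(t0,p,.0915)[:2] for p in b])
    print(th,r[2],w.mean(0).round(4),[(np.linalg.norm(w[i]-w[i-1]).round(4),(np.degrees(np.arctan2(*(w[i]-w[i-1])[::-1]))%90).round(1)) for i in (1,2)])
s=cap('scene','s2');t=cap('top','t2')
def crop(c,x,y,w,h): return cv2.resize(c['img'][y:y+h,x:x+w,::-1],(400,600),interpolation=cv2.INTER_CUBIC)
cv2.imwrite('pics/c2.png',np.hstack([crop(s,240,80,90,135),crop(t,405,250,90,135)]))
```

```text
t 5.7 pos [ 0.4425 -0.1781  0.3859] theta -18.15 z [-1.1e-03  8.0e-04 -1.0e+00] F [ 0.2 -1.1 -2.4] T [-0.02  0.01  0.08] op 0.222
 shift cm now [0.06 0.01 0.09]
 roll -0.15 then shift [0.06 0.01 0.09]
140 19.983104705810547 [ 0.4425 -0.178 ] [(np.float64(0.016), np.float64(68.8)), (np.float64(0.0161), np.float64(69.2))]
160 19.98310661315918 [ 0.4426 -0.178 ] [(np.float64(0.0153), np.float64(68.8)), (np.float64(0.0155), np.float64(69.2))]
180 19.98310661315918 [ 0.4426 -0.1781] [(np.float64(0.0146), np.float64(68.8)), (np.float64(0.0148), np.float64(69.2))]
195 68.62937927246094 [ 0.4485 -0.1755] [(np.float64(0.0053), np.float64(20.3)), (np.float64(0.003), np.float64(20.4))]
```

View pics/c2.png

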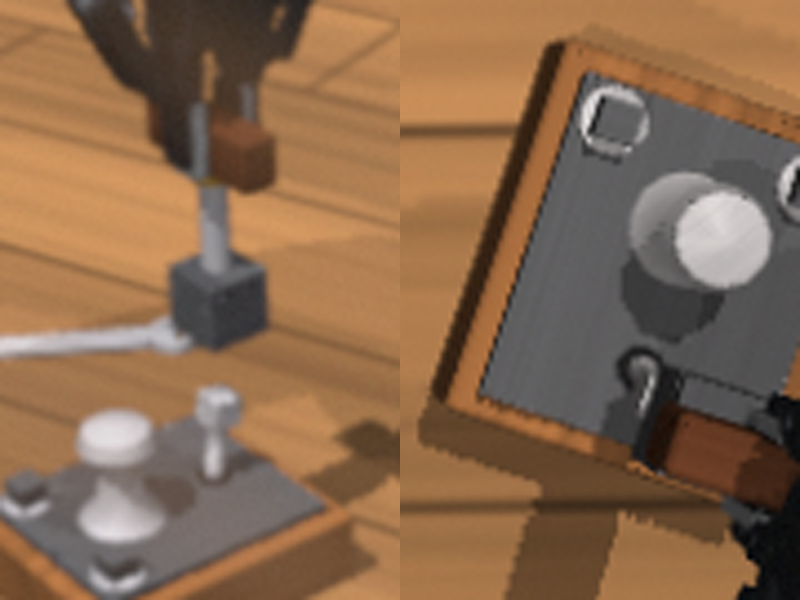

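Run:
```python
from h import *
s=load('s2'); b=np.array([np.cos(np.radians(72)),np.sin(np.radians(72)),0])
print('head pred',proj(s,(.4426,-.178,.0917)))
A=np.array([.4425,-.1781,0])
for z in(.127,.144,.185,.161+.06): print(z,proj(s,A+[0,0,z]),'d/mm bar',proj(s,A+[0,0,z]+.001*b)-proj(s,A+[0,0,z]))
# head, shaft, socket column extents in s2
g=s['img'].astype(int)
for v in range(122,134,3): print(v,g[v,280:298].sum(1)//3)
for v in (166,168,170,172): print(v,g[v,280:300].sum(1)//3)
for v in (147,150): print(v,g[v,274:306].sum(1)//3)
```

```text
head pred [290.1023812  168.36121591]
0.127 [289.40439636 154.19465832] d/mm bar [0.2887613  0.17419182]
0.144 [289.06606862 147.18049673] d/mm bar [0.29145762 0.17181869]
0.185 [288.22727294 129.68509821] d/mm bar [0.2981212  0.16545328]
0.221 [287.46353121 113.61960994] d/mm bar [0.30416221 0.15905073]
122 [150 151 149 142 122 106 102 106 104 101  95 100  97  77  62  55  57  62]
125 [155 155 156 151 135 112 110 114 111 108 106 127 144 148 148 146 146 145]
128 [145 145 147 144 145 142 131 117 113 108 109 127 145 155 154 156 153 152]
131 [150 153 153 150 144 146 152 151 141 124 115 119 135 145 146 147 149 150]
166 [121 120 121 121 124 128 127 125 134 130 124 121 119 121 120 119 120 120
 120 119]
168 [114 115 118 123 146 172 178 183 185 184 184 177 155 130 122 118 118 118
 117 117]
170 [116 115 115 121 141 158 166 186 197 190 178 178 157 127 114 118 121 121
 122 121]
172 [119 117 119 128 158 166 162 160 155 137 120 118 117 116 115 121 127 135
 136 138]
147 [133 128 125 113  92  75  69  67  68  67  68  66  69  67  61  67  65  54
  54  54  54  54  55  56  59  69 104 126 132 131 132 133]
150 [110 112 116 118  98  74  70  69  67  69  70  74  77  69  59  57  56  56
  51  56  56  56  56  56  58  67  95 114 119 122 123 123]
```

Run:
```python
from h import *
s,t=load('s2'),load('top0')
a=np.radians(27); A=np.array([.4425,-.1781,.1269])
print('socket near-bottom corner pred',proj(s,A+.02404*np.array([np.cos(a),np.sin(a),0])),'obs 288.4 158 ; near-top corner pred',proj(s,A+[0,0,.034]+.02404*np.array([np.cos(a),np.sin(a),0])))
# plate in scene s0
s0=load('scene0'); im=s0['img'].astype(int); sub=im[160:235,225:325]
m=((sub.max(2)-sub.min(2)<22)&(sub.max(2)>40)).astype(np.uint8); m=cv2.morphologyEx(m,cv2.MORPH_OPEN,np.ones((2,2)));n,l,st,ce=cv2.connectedComponentsWithStats(m);i=1+st[1:,4].argmax()
h=cv2.convexHull(np.argwhere(l==i)[:,::-1].astype(np.int32)); ap=cv2.approxPolyDP(h,3,True)[:,0]+[225,160]
for p in ap: print('scene plate',p,onz(s0,p.astype(float),.046).round(4)[:2])
for p in [(.4393,-.1177),(.5613,-.1621),(.5244,-.2661),(.4026,-.2211)]: print('top plate corner pred in scene',proj(s0,(*p,.046)).round(1))
print('stake top z.1: top',onz(t,(477.5,303.2),.1)); 
# enlarged socket+head view
c=s['img'][138:196,262:318,::-1]; cv2.imwrite('pics/c3.png',cv2.resize(c,(560,580),interpolation=cv2.INTER_CUBIC))
```

```text
socket near-bottom corner pred [288.07948034 159.93142122] obs 288.4 158 ; near-top corner pred [287.35476489 145.61406321]
scene plate [312 195] [ 0.4495 -0.1181]
scene plate [265 216] [ 0.5644 -0.1619]
scene plate [240 193] [ 0.5236 -0.2596]
scene plate [264 174] [ 0.4327 -0.2601]
scene plate [292 168] [ 0.3773 -0.2183]
top plate corner pred in scene [314.6 192.8]
top plate corner pred in scene [265.8 215.2]
top plate corner pred in scene [237.5 192.3]
top plate corner pred in scene [285.  172.6]
stake top z.1: top [ 0.5014564 -0.1982069  0.1      ]
```

View pics/c3.png

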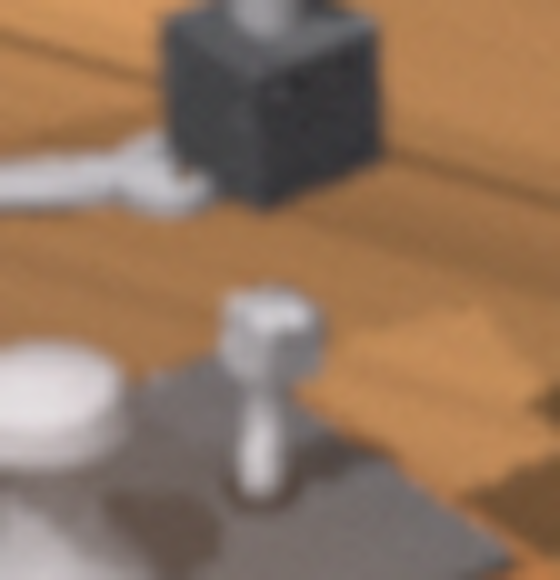

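Scene crop: the socket's near-top corner at (287.3,145.7) matches the prediction from the TCP, so the key is centred in the hand. The head top is at about (288.6,168.7), which gives a head position of about (0.4445,-0.1805). I correct by that and lower to the flare.

Emit:
move_arm --moves '[{"gripper": 0, "x": 0.27, "y": 0.15, "z": 0, "roll": 2.5}, {"gripper": 0, "x": 0, "y": 0, "z": 1.5, "roll": 0}, {"gripper": 0, "x": 0, "y": 0, "z": 1.5, "roll": 0}, {"gripper": 0, "x": 0, "y": 0, "z": 0.7, "roll": 0}, {"gripper": 0, "x": 0, "y": 0, "z": 0, "roll": 0}]'

```text
time_s: 6.42
eef_pos: [0.4445, -0.1803, 0.3486]
eef_rot: [-0.0, 0.984, -0.178, -0.001]
wrist_force: [0.6, -0.1, -2.7]
opening: 0.222
```

Run:
```python
from h import *
go((.4445,-.1805,.345),-20.6)
```

```text
t 6.42 pos [ 0.4445 -0.1803  0.3486] theta -20.48 z [-0.0017  0.0013 -1.    ] F [ 0.6 -0.1 -2.7] T [-0.01 -0.02 -0.03] op 0.222
 shift cm now [0.01 0.02 0.36]
 roll 0.12 then shift [0.01 0.02 0.36]
```

Time is plentiful, so I feel downward in small steps.

Emit:
move_arm --moves '[{"gripper": 0, "x": 0, "y": 0, "z": 0.2, "roll": 0}, {"gripper": 0, "x": 0, "y": 0, "z": 0.2, "roll": 0}, {"gripper": 0, "x": 0, "y": 0, "z": 0.1, "roll": 0}, {"gripper": 0, "x": 0, "y": 0, "z": 0, "roll": 0}, {"gripper": 0, "x": 0, "y": 0, "z": 0, "roll": 0}]'

```text
time_s: 7.05
eef_pos: [0.4448, -0.1805, 0.3448]
eef_rot: [0.0, 0.984, -0.178, 0.0]
wrist_force: [0.1, -0.6, -1.6]
opening: 0.223
```

Emit:
move_arm --moves '[{"gripper": 0, "x": 0, "y": 0, "z": 0.1, "roll": 0}, {"gripper": 0, "x": 0, "y": 0, "z": 0.1, "roll": 0}, {"gripper": 0, "x": 0, "y": 0, "z": 0, "roll": 0}, {"gripper": 0, "x": 0, "y": 0, "z": 0, "roll": 0}]'

```text
time_s: 7.55
eef_pos: [0.4448, -0.1805, 0.3427]
eef_rot: [-0.0, 0.984, -0.178, 0.0]
wrist_force: [0.7, 0.9, -0.2]
opening: 0.227
```

Emit:
move_arm --moves '[{"gripper": 0, "x": 0, "y": 0, "z": 0.1, "roll": 0}, {"gripper": 0, "x": 0, "y": 0, "z": 0.1, "roll": 0}, {"gripper": 0, "x": 0, "y": 0, "z": 0, "roll": 0}, {"gripper": 0, "x": 0, "y": 0, "z": 0, "roll": 0}]'

```text
time_s: 8.05
eef_pos: [0.4448, -0.1803, 0.3405]
eef_rot: [-0.0, 0.984, -0.178, -0.0]
wrist_force: [1.5, 2.2, -2.4]
opening: 0.225
```

Emit:
move_arm --moves '[{"gripper": 0, "x": 0, "y": -0.1, "z": 0.1, "roll": 0}, {"gripper": 0, "x": 0, "y": 0, "z": 0.1, "roll": 0}, {"gripper": 0, "x": 0, "y": 0, "z": 0, "roll": 0}, {"gripper": 0, "x": 0, "y": 0, "z": 0, "roll": 0}]'

```text
time_s: 8.55
eef_pos: [0.445, -0.1796, 0.3385]
eef_rot: [-0.0, 0.984, -0.178, -0.0]
wrist_force: [0.6, 1.8, -2.0]
opening: 0.223
```

Emit:
move_arm --moves '[{"gripper": 0, "x": 0, "y": 0, "z": 0.1, "roll": 0}, {"gripper": 0, "x": 0, "y": 0, "z": 0.1, "roll": 0}, {"gripper": 0, "x": 0, "y": 0, "z": 0, "roll": 0}, {"gripper": 0, "x": 0, "y": 0, "z": 0, "roll": 0}]'

```text
time_s: 9.05
eef_pos: [0.4451, -0.1795, 0.3366]
eef_rot: [-0.0, 0.984, -0.178, -0.0]
wrist_force: [0.0, 1.8, -2.5]
opening: 0.218
```

The head has entered the bore without resistance: the underside is about 14 mm below the head top. I keep lowering.

Emit:
move_arm --moves '[{"gripper": 0, "x": 0.1, "y": 0, "z": 0.1, "roll": 0}, {"gripper": 0, "x": 0.1, "y": 0, "z": 0.1, "roll": 0}, {"gripper": 0, "x": 0, "y": 0, "z": 0, "roll": 0}, {"gripper": 0, "x": 0, "y": 0, "z": 0, "roll": 0}]'

```text
time_s: 9.55
eef_pos: [0.4468, -0.1802, 0.3344]
eef_rot: [-0.0, 0.984, -0.178, -0.001]
wrist_force: [-4.1, 2.8, -0.4]
opening: 0.223
```

Emit:
move_arm --moves '[{"gripper": 0, "x": 0.1, "y": 0, "z": 0.1, "roll": 0}, {"gripper": 0, "x": 0, "y": 0, "z": 0.1, "roll": 0}, {"gripper": 0, "x": 0, "y": 0, "z": 0.1, "roll": 0}, {"gripper": 0, "x": 0, "y": 0, "z": 0, "roll": 0}]'

```text
time_s: 10.05
eef_pos: [0.448, -0.1806, 0.3316]
eef_rot: [-0.0, 0.984, -0.178, 0.0]
wrist_force: [-2.7, 3.3, 0.6]
opening: 0.221
```

Run:
```python
from h import *
go((.4497,-.182,.323),-20.6)
```

```text
t 10.05 pos [ 0.448  -0.1806  0.3316] theta -20.48 z [ 1.e-04 -0.e+00 -1.e+00] F [-2.7  3.3  0.6] T [0.7  0.64 0.06] op 0.221
 shift cm now [0.21 0.07 0.86]
 roll 0.12 then shift [0.21 0.07 0.86]
```

Emit:
move_arm --moves '[{"gripper": 0, "x": 0.05, "y": 0, "z": 0.1, "roll": 0}, {"gripper": 0, "x": 0.05, "y": 0, "z": 0.1, "roll": 0}, {"gripper": 0, "x": 0, "y": 0, "z": 0.1, "roll": 0}, {"gripper": 0, "x": 0, "y": 0, "z": 0, "roll": 0}]'

```text
time_s: 10.55
eef_pos: [0.4489, -0.181, 0.3286]
eef_rot: [-0.0, 0.984, -0.178, 0.0]
wrist_force: [-2.4, 2.3, 0.3]
opening: 0.221
```

Emit:
move_arm --moves '[{"gripper": 0, "x": 0.05, "y": 0, "z": 0.1, "roll": 0}, {"gripper": 0, "x": 0, "y": 0, "z": 0.1, "roll": 0}, {"gripper": 0, "x": 0, "y": 0, "z": 0.1, "roll": 0}, {"gripper": 0, "x": 0, "y": 0, "z": 0, "roll": 0}]'

```text
time_s: 11.05
eef_pos: [0.4494, -0.1811, 0.3256]
eef_rot: [-0.0, 0.984, -0.178, -0.0]
wrist_force: [-3.3, 2.7, 0.6]
opening: 0.225
```

Run:
```python
from h import *
go((.4497,-.182,.323),-20.6)
s=cap('scene','s3')
c=s['img'][100:205,240:340,::-1]; cv2.imwrite('pics/c4.png',cv2.resize(c,(570,600),interpolation=cv2.INTER_CUBIC))
```

```text
t 11.05 pos [ 0.4494 -0.1811  0.3256] theta -20.48 z [-0.e+00  1.e-04 -1.e+00] F [-3.3  2.7  0.6] T [0.73 0.6  0.04] op 0.225
 shift cm now [0.06 0.07 0.26]
 roll 0.12 then shift [0.06 0.07 0.26]
```

View pics/c4.png

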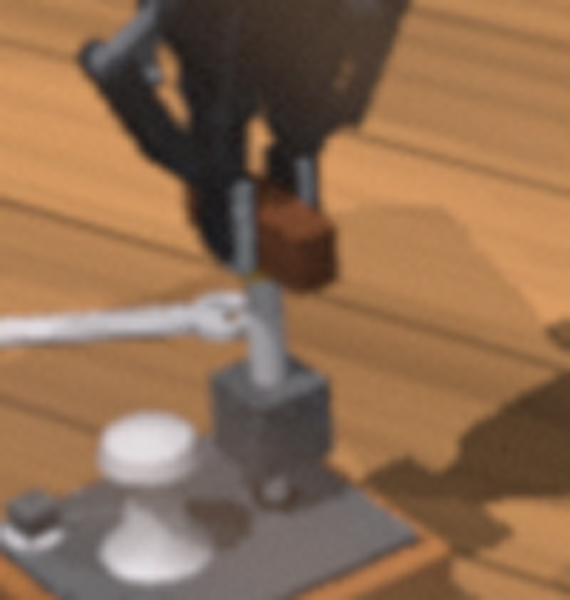

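The socket is down over the head and the screw's foot shows just below it at (276,488) in the crop. The shaft looks upright. I continue to the seat.

Emit:
move_arm --moves '[{"gripper": 0, "x": 0.05, "y": 0.03, "z": 0.1, "roll": 0}, {"gripper": 0, "x": 0, "y": 0, "z": 0.1, "roll": 0}, {"gripper": 0, "x": 0, "y": 0, "z": 0, "roll": 0}, {"gripper": 0, "x": 0, "y": 0, "z": 0, "roll": 0}]'

```text
time_s: 11.6
eef_pos: [0.4498, -0.1816, 0.3237]
eef_rot: [-0.0, 0.984, -0.178, 0.0]
wrist_force: [-2.5, 3.4, 1.1]
opening: 0.224
```

Emit:
move_arm --moves '[{"gripper": 0, "x": 0, "y": 0, "z": 0.1, "roll": 0}, {"gripper": 0, "x": 0, "y": 0, "z": 0, "roll": 0}, {"gripper": 0, "x": 0, "y": 0, "z": 0.05, "roll": 0}, {"gripper": 0, "x": 0, "y": 0, "z": 0, "roll": 0}]'

```text
time_s: 12.1
eef_pos: [0.45, -0.1817, 0.3227]
eef_rot: [0.0, 0.984, -0.178, 0.001]
wrist_force: [-1.7, 5.2, 4.7]
opening: 0.226
```

Emit:
move_arm --moves '[{"gripper": 0, "x": 0, "y": 0, "z": 0.05, "roll": 0}, {"gripper": 0, "x": 0, "y": 0, "z": 0, "roll": 0}, {"gripper": 0, "x": 0, "y": 0, "z": 0.05, "roll": 0}, {"gripper": 0, "x": 0, "y": 0, "z": 0, "roll": 0}]'

```text
time_s: 12.6
eef_pos: [0.4502, -0.1819, 0.3224]
eef_rot: [0.0, 0.984, -0.178, 0.001]
wrist_force: [-2.2, 5.5, 9.0]
opening: 0.222
```

Run:
```python
from h import *
s2,t0,s0=load('s2'),load('top0'),load('scene0')
for p in [(287.5,187),(287.95,186.75)]: print('hole scene',p,onz(s2,p,.046).round(4), 'head', onz(s2,(288.6,168.7),.0917).round(4))
print('hole top',onz(t0,(458.75,331.6),.046).round(4))
P,e=tri(s0,(287.8,186.85),t0,(458.8,331.7));print('hole tri',P.round(4),e)
s=cap('scene','s4')
print('axis foot pred',proj(s,(.4502,-.1819,.046)),'underside',proj(s,(.4502,-.1819,.0637)))
c1=s2['img'][155:200,268:308,::-1];c2=s['img'][155:200,268:308,::-1]; c3=t0['img'][322:352,448:478,::-1]
z=lambda c,w:cv2.resize(c,(w,400),interpolation=cv2.INTER_CUBIC)
cv2.imwrite('pics/c5.png',np.hstack([z(c1,356),z(c2,356)])); cv2.imwrite('pics/c6.png',cv2.resize(c3,(600,600),interpolation=cv2.INTER_CUBIC))
```

```text
hole scene (287.5, 187) [ 0.4505 -0.1821  0.046 ] head [ 0.4454 -0.1801  0.0917]
hole scene (287.95, 186.75) [ 0.4491 -0.1818  0.046 ] head [ 0.4454 -0.1801  0.0917]
hole top [ 0.4497 -0.1804  0.046 ]
hole tri [ 0.4499 -0.1809  0.0464] 0.0012183191203939518
axis foot pred [287.63753008 186.95950163] underside [287.27616346 180.2895769 ]
```

View pics/c5.png

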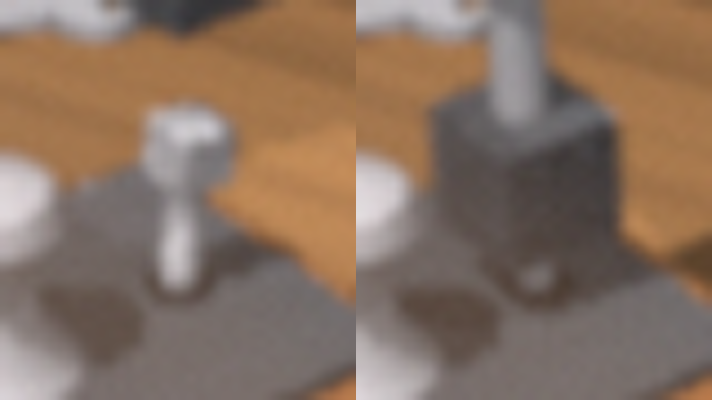

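View pics/c6.png

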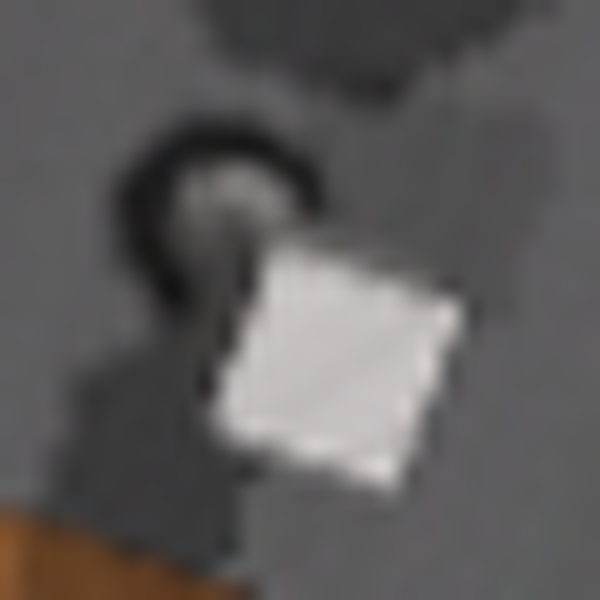

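The hole ring is centred at about (287.8,186.8) in the scene, and the key axis's foot is predicted at (287.6,187.0). That puts the key over the hole to about 0.5 mm and seated with a z-force of about 12 N. I start the clockwise turn and follow the sinking.

Emit:
move_arm --moves '[{"gripper": 0, "x": -0.04, "y": 0, "z": 0, "roll": 5}, {"gripper": 0, "x": 0, "y": 0, "z": 0, "roll": 5}, {"gripper": 0, "x": 0, "y": 0, "z": 0.006, "roll": 5}, {"gripper": 0, "x": 0, "y": 0, "z": 0.006, "roll": 5}, {"gripper": 0, "x": 0, "y": 0, "z": 0.006, "roll": 5}]'

```text
time_s: 13.28
eef_pos: [0.4499, -0.1818, 0.3222]
eef_rot: [0.0, 0.922, -0.388, 0.001]
wrist_force: [-2.1, 3.9, 8.1]
opening: 0.224
```

Run:
```python
from h import *
go((.4499,-.1817,.3224))
```

```text
t 13.28 pos [ 0.4499 -0.1818  0.3222] theta -45.63 z [ 0.0021 -0.0014 -1.    ] F [-2.1  3.9  8.1] T [1.07 0.58 0.08] op 0.224
 shift cm now [-0.   -0.01 -0.02]
```

Emit:
move_arm --moves '[{"gripper": 0, "x": 0, "y": 0, "z": 0.006, "roll": 5}, {"gripper": 0, "x": 0, "y": 0, "z": 0.006, "roll": 5}, {"gripper": 0, "x": 0, "y": 0, "z": 0.006, "roll": 5}, {"gripper": 0, "x": 0, "y": 0, "z": 0.006, "roll": 5}, {"gripper": 0, "x": 0, "y": 0, "z": 0.006, "roll": 5}]'

```text
time_s: 13.9
eef_pos: [0.4498, -0.1818, 0.3219]
eef_rot: [0.0, 0.816, -0.578, 0.001]
wrist_force: [-3.0, 4.1, 8.6]
opening: 0.227
```

Emit:
move_arm --moves '[{"gripper": 0, "x": 0, "y": 0, "z": 0.006, "roll": 5}, {"gripper": 0, "x": 0, "y": 0, "z": 0.006, "roll": 5}, {"gripper": 0, "x": 0, "y": 0, "z": 0.006, "roll": 5}, {"gripper": 0, "x": 0, "y": 0, "z": 0.006, "roll": 5}, {"gripper": 0, "x": 0, "y": 0, "z": 0.006, "roll": 5}]'

```text
time_s: 14.52
eef_pos: [0.4498, -0.1819, 0.3216]
eef_rot: [0.0, -0.671, 0.741, -0.001]
wrist_force: [-1.8, 3.7, 9.2]
opening: 0.221
```

Run:
```python
from h import *
go((.4499,-.1817,.3224))
```

```text
t 14.53 pos [ 0.4498 -0.1819  0.3216] theta -95.64 z [ 0.0018 -0.0017 -1.    ] F [-1.8  3.7  9.2] T [0.91 0.68 0.1 ] op 0.221
 shift cm now [-0.02 -0.01 -0.08]
```

Emit:
move_arm --moves '[{"gripper": 0, "x": 0, "y": 0, "z": 0.006, "roll": 5}, {"gripper": 0, "x": 0, "y": 0, "z": 0.006, "roll": 5}, {"gripper": 0, "x": 0, "y": 0, "z": 0.006, "roll": 5}, {"gripper": 0, "x": 0, "y": 0, "z": 0.006, "roll": 5}, {"gripper": 0, "x": 0, "y": 0, "z": 0, "roll": 2}]'

```text
time_s: 15.15
eef_pos: [0.4497, -0.1819, 0.3213]
eef_rot: [0.0, -0.518, 0.855, -0.001]
wrist_force: [-3.1, 3.7, 8.7]
opening: 0.224
```

Run:
```python
from h import *
go((.4499,-.1817,.3224))
s=cap('scene','s5');t=cap('top','t5')
c=s['img'][100:205,245:335,::-1]; d=t['img'][280:385,420:510,::-1]
cv2.imwrite('pics/c7.png',np.hstack([cv2.resize(q,(400,467),interpolation=cv2.INTER_CUBIC) for q in(c,d)]))
```

```text
t 15.15 pos [ 0.4497 -0.1819  0.3213] theta -117.57 z [ 0.0015 -0.0018 -1.    ] F [-3.1  3.7  8.7] T [0.8  0.77 0.11] op 0.224
 shift cm now [-0.03 -0.   -0.11]
```

View pics/c7.png

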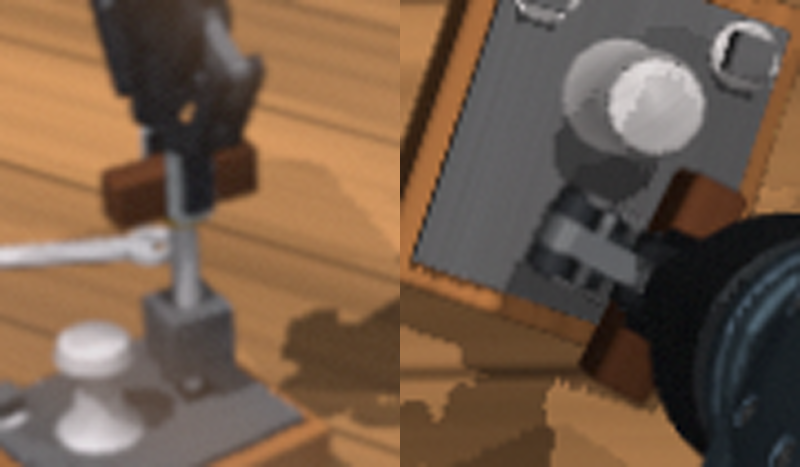

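Turned 97° in all, including about 6° of play, and the key still looks square over the hole. I relax the preload, then open and check.

Emit:
move_arm --moves '[{"gripper": 0, "x": 0, "y": 0.04, "z": -0.06, "roll": 0}, {"gripper": 0, "x": 0, "y": 0, "z": 0, "roll": 0}, {"gripper": 0, "x": 0, "y": 0, "z": 0, "roll": 0}]'

```text
time_s: 15.62
eef_pos: [0.4494, -0.1818, 0.3214]
eef_rot: [0.0, -0.519, 0.855, -0.001]
wrist_force: [-2.0, 1.3, 6.0]
opening: 0.223
```

Emit:
move_arm --moves '[{"gripper": 0, "x": 0, "y": 0.02, "z": -0.06, "roll": 0}, {"gripper": 0, "x": 0, "y": 0, "z": 0, "roll": 0}, {"gripper": 30, "x": 0, "y": 0, "z": 0, "roll": 0}, {"gripper": 40, "x": 0, "y": 0, "z": 0, "roll": 0}, {"gripper": 60, "x": 0, "y": 0, "z": 0, "roll": 0}]'

```text
time_s: 16.25
eef_pos: [0.4488, -0.1813, 0.3212]
eef_rot: [-0.0, -0.519, 0.855, -0.0]
wrist_force: [0.1, -0.0, 0.1]
opening: 0.591
```

Emit:
move_arm --moves '[{"gripper": 100, "x": 0, "y": 0, "z": 0, "roll": 0}, {"gripper": 100, "x": 0, "y": 0, "z": 0, "roll": 0}, {"gripper": 100, "x": 0, "y": 0, "z": 0, "roll": 0}, {"gripper": 100, "x": 0, "y": 0, "z": 0, "roll": 0}, {"gripper": 100, "x": 0, "y": 0, "z": 0, "roll": 0}]'

```text
time_s: 16.88
eef_pos: [0.4488, -0.1812, 0.3214]
eef_rot: [-0.0, -0.519, 0.855, -0.0]
wrist_force: [-0.0, 0.2, -1.5]
opening: 1.002
```

Emit:
move_arm --moves '[{"gripper": 100, "x": 0, "y": 0, "z": -1, "roll": 0}, {"gripper": 100, "x": 0, "y": 0, "z": -3, "roll": 0}, {"gripper": 100, "x": 0, "y": 0, "z": -4, "roll": 0}, {"gripper": 100, "x": 0, "y": 0, "z": -4, "roll": 0}, {"gripper": 100, "x": 0, "y": 0, "z": 0, "roll": 0}]'

```text
time_s: 17.5
eef_pos: [0.4495, -0.1816, 0.4459]
eef_rot: [0.002, -0.519, 0.855, -0.004]
wrist_force: [-0.2, 0.4, 0.1]
opening: 0.997
```

Emit:
move_arm --moves '[{"gripper": 100, "x": 5, "y": 3, "z": -1, "roll": 0}, {"gripper": 100, "x": 5, "y": 3, "z": 0, "roll": 0}, {"gripper": 100, "x": 5, "y": 3, "z": 0, "roll": 0}, {"gripper": 100, "x": 3, "y": 2, "z": 0, "roll": 0}, {"gripper": 100, "x": 0, "y": 0, "z": 0, "roll": 0}]'

```text
time_s: 18.12
eef_pos: [0.2665, -0.2909, 0.451]
eef_rot: [-0.0, -0.517, 0.856, 0.0]
wrist_force: [0.3, 0.6, 0.3]
opening: 1.002
```

Run:
```python
from h import *
go((.4499,-.1817,.3224))
s=cap('scene','s6');t=cap('top','t6')
c=s['img'][105:210,245:335,::-1]; d=t['img'][280:385,420:510,::-1]
cv2.imwrite('pics/c8.png',np.hstack([cv2.resize(q,(400,467),interpolation=cv2.INTER_CUBIC) for q in(c,d)]))
H=np.array([.4495,-.1818,0])
for z in(.0627+.034,.1487): print('scene pred upright axis at',z,proj(s,H+[0,0,z]))
for z in (.1617,.1747): print('top pred axis',proj(t,H+[0,0,z]))
```

```text
t 18.12 pos [ 0.2665 -0.2909  0.451 ] theta -117.74 z [-4.e-04  2.e-04 -1.e+00] F [0.3 0.6 0.3] T [-0.06  0.01 -0.  ] op 1.002
 shift cm now [-18.2  -11.15  12.86]
scene pred upright axis at 0.09670000000000001 [286.80313808 167.35613232]
scene pred upright axis at 0.1487 [285.67734179 146.17719311]
top pred axis [478.99877525 342.24299002]
top pred axis [481.56228063 343.63273386]
```

View pics/c8.png

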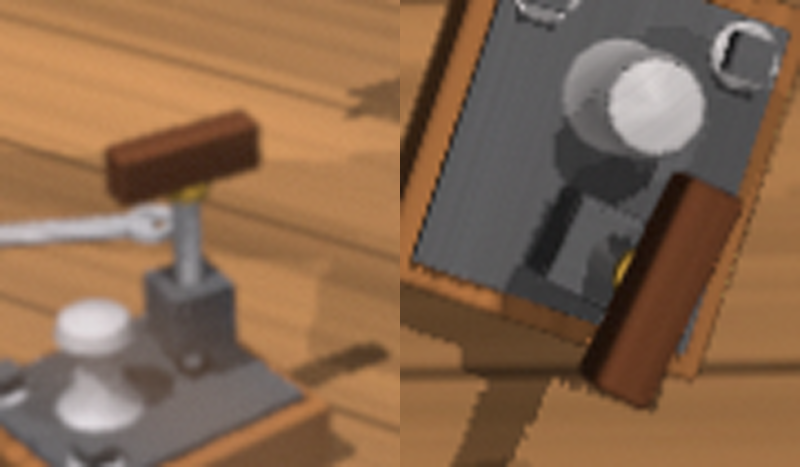

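Run:
```python
from h import *
t,s=load('t6'),load('s6')
for c,n,b in((t,'top',(455,310,505,375)),(s,'scene',(265,125,308,153))):
    x0,y0,x1,y1=b; q=c['img'][y0:y1,x0:x1].astype(int)
    m=((q[...,0]<130)&(q[...,0]-q[...,2]>25)&(q[...,1]<75)).astype(np.uint8)
    k,l,st,ce=cv2.connectedComponentsWithStats(m); i=1+st[1:,4].argmax()
    r=cv2.minAreaRect((np.argwhere(l==i)[:,::-1]+[x0,y0]).astype(np.float32)); P=onz(c,r[0],.1617)
    h=onz(t,(458.6,332.8),.046) if n=='top' else onz(c,(287.8,186.8),.046)
    print(n,r,'grip',P.round(4),'hole',h.round(4),'tilt vec deg',np.degrees((P-h)[:2]/.1157).round(2))
```

```text
top ((473.5492248535156, 343.45904541015625), (28.744434356689453, 53.76697540283203), 23.629377365112305) grip [ 0.4479 -0.1737  0.1617] hole [ 0.4477 -0.1801  0.046 ] tilt vec deg [0.09 3.14]
scene ((285.558837890625, 140.7353057861328), (13.339458465576172, 35.16766357421875), 75.96376037597656) grip [ 0.4495 -0.1814  0.1617] hole [ 0.4495 -0.1819  0.046 ] tilt vec deg [0.02 0.29]
```

```bash
python3 -c "
from bench import ctrl
print(ctrl.hand_in())"
```

```text
the job is handed in; nothing more can be done
None
```

The key is on the screw, the screw has been turned about a quarter turn clockwise, and I handed the job in at about 18 s on the robot clock.

- **Fitting:** I lifted the dark-gripped key from its stand, aligned it to the head's flats as seen from the top camera, and felt it down over the head. It slid on without resistance while I drew it upright over the hole. It bottomed with the TCP at z ≈ 0.3225, against 0.323 expected, as the vertical force rose.
- **Turning:** I rolled the hand 97° clockwise, sinking about 1 mm with the thread. The measured torque was 0.08–0.11 N m, against the 0.12 given. Less the roughly 6° of play, the screw should have turned about 91°, but I did not measure the screw itself.
- **Release:** I eased off the preload, opened the jaws and withdrew clear. The wrist force was near zero and the key stayed in place.
- **Last checks:** The scene camera put the key's tilt at about 0.3°. The top camera gave about 1° from a by-eye reading. An automatic top-view mask gave 3°, which I discarded because its outline was far too wide to be the grip alone. The two cameras also disagreed with each other by about 2–3 mm; I worked relative to the scene camera, which agreed with the key in the hand.
- **Other objects:** I did not touch the hammer, mug or green look-alike.

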